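# Spring the seed box catch with a bamboo dowel

### The job

The seed box on the potting bench is held shut by a spring catch. Take the thin bamboo dowel from its stone stand (not the fat dark dibber), poke it straight down through the yellow-ringed hole in the box's deck to push the red catch pad until the lid springs open, then put the dowel back upright in the stand it came from and let go, leaving the lid open.

Things in the scene. Friction and masses are not known exactly. Their poses are not given: they have to be found in the camera images.
- dowel_mid (a point): Centre of the pale bamboo dowel: plain round stick, 14 mm diameter, 150 mm long (ends 75 mm above and below this point, axis z), about 30 g. Starts upright in its stand, 98 mm showing above the stand's mouth; grip it across its sides 35 to 45 mm below the top end. A dark wood dibber 42 mm thick in a second stand does not fit the hole.
- socket (a point): Centre of the mouth of the dowel's stand: grey stone block 84 mm square, 60 mm high, fixed, in either of two places; z up. Its black bore is 40 mm wide at the mouth, tapers over 18 mm to 19 mm, then runs straight to a floor 52 mm below the mouth. With the dowel stood on that floor the dowel's centre is 23 mm above this point.
- hole (a point): Centre of the yellow-ringed hole, 34 mm wide, in the deck of the green seed box (fixed, 220 x 180 mm), at the deck's top, 90 mm above the bench; z up, x towards the lid, whose front edge is 50 mm away. A red spring pad 18 mm below this point resists with 4 to 6 N; pushed 12 to 15 mm (dowel end 30 to 33 mm below this point) it surely frees the lid; it stops at about 35 mm.
- lid (a joint): Angle of the seed box lid (rad): 0 shut and held by the catch, 0.7 fully open. Once released it springs open by itself in about half a second and stays open; its 130 mm plate is hinged on the side away from the hole and its front edge rises about 85 mm.

How it is judged:
By the outcome, as a careful person would: the job done as asked, in the order asked, and still so for the second after the job is handed in, with the robot touching nothing.
It also fails if it takes over 56 s, if anything falls off the work surface, if the arm or the gripper's body presses on something with over 40 N, if the wrist force passes 120 N, or if a joint passes its speed limit or range.

### The arm

A 6-joint arm with a two-finger parallel gripper is mounted at the origin on the work surface. World frame = base frame: x ahead of the robot, y to its left, z up, the work surface at z = 0. Lengths are in m, angles in rad, forces in N, time in s.
With the tool pointing down it reaches from about 0.225 to 0.875 m from the base axis. Payload 3.4 kg.
Tool frame: the origin (TCP) lies on the centre line of the jaws, within the pads' length; the fingertips stand 17 mm ahead of it and the grasp point (between the pads) lies 2 mm behind it (manip.finger_overhang is the distance from the TCP to the fingertips, in m); y points along the fingers, x is the direction in which the jaws open and shut, and the axes are right-handed (so a half turn about y gives the same grasp; the last joint's range is limited). The gripper opens to 85 mm and grips with 20 to 120 N. Pads are 22 mm wide; open, the fingers measure 114 mm over their backs; the gripper's body (76 mm by 85 mm) begins 54 mm behind the grasp point. The pads swing forward as they close: fully open they stand 13 mm farther back than shut.
Start: joints at [-1.311, 0.276, 1.505, -0, 1.361, -0.121], TCP at [0.214, -0.534, 0.248] pointing down, gripper open.
Joint ranges: [-2.89, 2.89], [-0.75, 2.08], [0.22, 2.7], [-1.18, 4.32], [0.11, 2.71], [-2.7, 2.7]. Speed limits (rad/s): [2.57, 2.57, 3.14, 3.14, 3.14, 3.14].

### API

Orientations are given as a unit quaternion [w, x, y, z].
In Python, from rig import manip gives the robot as it stands.
- The arm moves only by the tool arm_command, never from a script. Its argument "commands" is a list of rows, each a list of 3 entries, a list of its own where there are three numbers: the finger opening in cm, from 0 to 8.54, then the shift along the world's x, y, z in cm, then the turn about the world's z in rad. A call has 1 to 12 rows; each row shifts and turns the commanded pose from where the row before left it; what a row does not reach is not made up. A row lasts 1/10 s, in which the tool goes at most 50 mm and 8.59 degrees, less where a joint would pass 70% of its speed; a pose out of reach is approached as far as the arm can. A call with a gripper value outside its range is refused whole. The fingers move at their own pace and stop on an object; "grip_force" is the grip in N (left out, the last holds). Time passes only in rows, so rows that do not move let the fingers close. It gives the time, the measured TCP pose, the force and the opening at its end, in the units of the state.
- manip.get_state(): the state, without advancing time (a new reading comes with each control period).
- manip.get_image(name): name is "side" or "top" or "wrist"; returns a dict with "pixels" (400x640x3 uint8, red, green, blue), "range_z" (400x640 float32, m along the optical axis (not along the pixel's ray), 0 where there is no reading), "intrinsics" (3x3 intrinsics, pixels), "R" (3x3) and "t" (3): a world point X has camera coordinates R X + t. Camera axes: x right, y down, z forward; pixel columns grow to the right and rows downward; lengths in m; the calibration is good to about 2 mm. A picture is of the moment at which its call begins.
- manip.sign_off(): hands the job in, once; it reports no verdict.
The state is a dict: "clock": time; "qpos": joint angles; "qd": joint speeds; "effort": joint torques, N m; "position": TCP position; "ee_rot": TCP orientation; "contact_force": force on the tool from outside, world axes, zero at the start; "moment": the same for the moment, N m; "width": finger opening in m.
Only numpy, scipy, OpenCV 4.12 (cv2) and the standard library are available. Lean on these libraries where they do the work, as an engineer would, in place of code of your own. Each camera call takes 0.05 s, during which the arm holds its last target.

## Working session

There is one attempt and no reset: what is moved stays moved. The work goes in short steps, Python scripts to look and compute and a tool call to move; the robot and the scene stay as the last step left them, time stands still between calls to the robot, and variables do not carry over. Pictures are saved under pics/ and viewed, and the job is handed in when it is done.

Besides the shell and the picture viewer there is one more tool, called after "Call:" in YAML: its name, and indented under it one key for each argument. arm_command: Moves the arm, as the interface text tells. Its arguments: {"type":"object","properties":{"commands":{"type":"array"},"grip_force":{"type":"number"}},"required":["commands"]}

```bash
mkdir -p pics; ls; cat > h.py <<'E'
import numpy as np,cv2
from rig import manip
def grab(n,f):
    d=manip.get_image(n); cv2.imwrite('pics/%s.png'%f,d['pixels'][:,:,::-1]); np.savez('pics/%s.npz'%f,**{k:np.asarray(v) for k,v in d.items()}); return d
def load(f): return dict(np.load('pics/%s.npz'%f))
def plane(d,u,v,z):
    r=d['R'].T@np.linalg.inv(d['intrinsics'])@np.array([u,v,1.]); c=-d['R'].T@d['t']
    return c+r*(z-c[2])/r[2]
def cloud(d):
    Z=d['range_z']; v,u=np.mgrid[:400,:640]
    p=np.stack([u,v,np.ones_like(u)],-1)@np.linalg.inv(d['intrinsics']).T*Z[...,None]
    return (p-d['t'])@d['R']
E
python3 - <<'E'
from h import *
for n in('side','top','wrist'):
    d=grab(n,n+'0'); print(n,-d['R'].T@d['t'],d['R'][2],d['intrinsics'][0,0])
print(manip.get_state(), manip.finger_overhang)
E
```

```text
pics
side [0.53956647 0.87755882 0.60045797] [ 0.03864478 -0.87966193 -0.47402687] 486.5347125240023
top [0.39260434 0.0334029  1.22363846] [ 1.71635168e-01 -4.62794593e-04 -9.85160472e-01] 490.9289384085922
wrist [ 0.28800829 -0.50412212  0.37298972] [-0.29499913 -0.11561725 -0.94847676] 288.90151364465845
{'clock': 0.15, 'qpos': array([-1.31100687e+00,  2.76478252e-01,  1.50584104e+00, -2.22899327e-05,
        1.36072330e+00, -1.20976069e-01]), 'qd': array([ 1.14320736e-03, -1.03352461e-03, -3.59649915e-03,  9.74219906e-05,
       -6.56682134e-04,  1.19110698e-03]), 'effort': array([ 1.95437671e-03, -4.17143762e+01, -2.46032453e+01, -1.71415841e-04,
        7.67758407e-03,  7.55711312e-06]), 'position': array([ 0.21359138, -0.53345242,  0.24762266]), 'ee_rot': array([ 0.58591475, -0.58525343,  0.3967389 , -0.39595528]), 'contact_force': array([ 0.84587839,  0.04418809, -0.45456122]), 'moment': array([-0.01024868, -0.04145183,  0.00886121]), 'width': 0.08497644797364019} 0.017
```

View pics/top0.png

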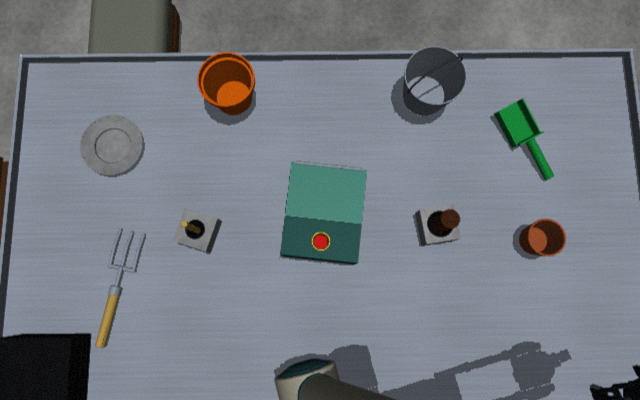

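View pics/side0.png

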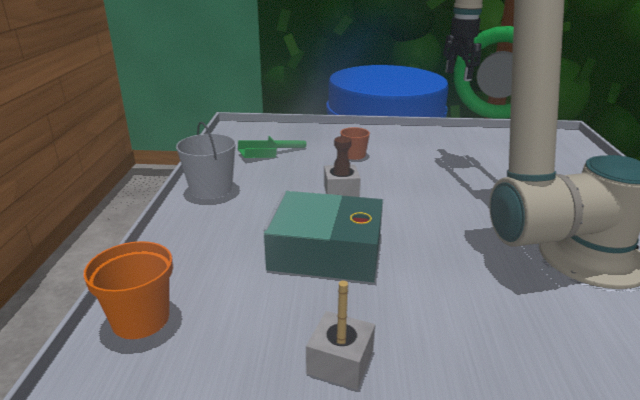

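View pics/wrist0.png

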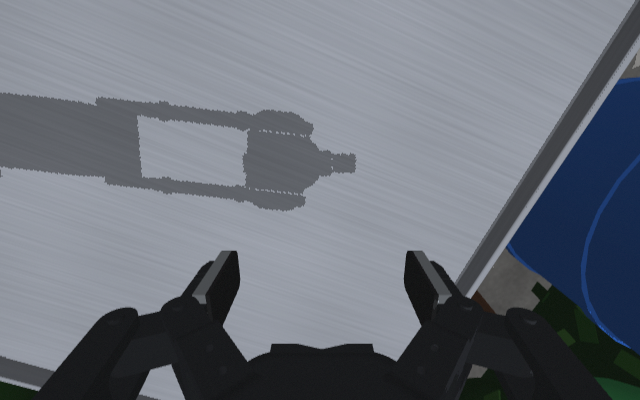

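The top view shows the bamboo dowel leaning a little in the left stand (~(195,230)), the ringed hole at (320,241) with the lid above it (+x), and the dibber at (443,220). The side view shows the dowel's top at (343,286) and its stand mouth at (342,336), and the ring at (361,218). The wrist view shows only bare bench.

```bash
python3 - <<'E'
from h import *
for n in('top0','side0'):
    d=load(n); hsv=cv2.cvtColor(d['pixels'],cv2.COLOR_RGB2HSV); P=cloud(d)
    # ring
    m=cv2.inRange(hsv,(22,120,100),(35,255,255)); 
    k,l,s,c=cv2.connectedComponentsWithStats(m)
    for i in range(1,k):
        if s[i,4]>8: print(n,'yellow',s[i],c[i],np.median(P[l==i],0))
    # ring + red hull
    m2=cv2.inRange(hsv,(0,150,100),(6,255,255))
    roi=np.zeros_like(m); 
    if n=='top0': roi[225:258,305:337]=1
    else: roi[208:228,345:375]=1
    ys,xs=np.nonzero(m*roi); e=cv2.fitEllipse(np.stack([xs,ys],1).astype(np.float32))
    print('ring ell',e,plane(d,*e[0],.09), 'bbox mid',plane(d,(xs.min()+xs.max())/2,(ys.min()+ys.max())/2,.09))
    # stand top
    if n=='top0': r=(slice(200,260),slice(165,230))
    else: r=(slice(305,390),slice(295,385))
    Q=P[r]; mm=(abs(Q[...,2]-.06)<.006)
    ys,xs=np.nonzero(mm); pts=(Q[mm][:,:2]*1000).astype(np.float32)
    print('stand',len(pts),np.median(Q[mm][:,2]),cv2.minAreaRect(pts),Q[mm].min(0),Q[mm].max(0))
    # dowel points
    mm=(Q[...,2]>.075); D=Q[mm]; print('dowel pts',len(D)); 
    for z in np.arange(.07,.17,.01):
        q=D[abs(D[:,2]-z)<.005]
        if len(q): print(round(z,3),len(q),q.mean(0).round(4))
    print('zmax',D[:,2].max())
    x0,y0,w,h=(150,190,90,80) if n=='top0' else (290,270,100,120)
    cv2.imwrite('pics/c_%s.png'%n,cv2.resize(d['pixels'][y0:y0+h,x0:x0+w,::-1],None,fx=5,fy=5,interpolation=cv2.INTER_NEAREST))
# box edges
d=load('top0');P=cloud(d);Q=P[150:275,270:380];mm=abs(Q[...,2]-.09)<.008
print('box',cv2.minAreaRect((Q[mm][:,:2]*1000).astype(np.float32)),np.median(Q[mm][:,2]))
E
```

```text
top0 yellow [312 232  18  19  88] [320.68181818 240.64772727] [0.50058836 0.01865287 0.09245746]
ring ell ((320.5071716308594, 240.80165100097656), (17.476757049560547, 17.76024627685547), 170.31890869140625) [0.49890186 0.01955281 0.09      ] bbox mid [0.49844288 0.01957433 0.09      ]
stand 1045 0.05924263336090731 ((534.3614501953125, 318.5709533691406), (85.84591674804688, 83.55581665039062), 71.32186126708984) [0.48226541 0.26656712 0.05400911] [0.58645289 0.37067928 0.0656133 ]
dowel pts 108
0.08 5 [0.5314 0.314  0.0805]
0.09 8 [0.5319 0.3137 0.0891]
0.1 8 [0.5305 0.3151 0.1008]
0.11 8 [0.5319 0.3136 0.1104]
0.12 6 [0.5312 0.3144 0.1219]
0.13 8 [0.5316 0.3138 0.129 ]
0.14 6 [0.531  0.315  0.1386]
0.15 11 [0.5323 0.3135 0.1498]
0.16 34 [0.5334 0.3183 0.1597]
zmax 1.2236384582431783
side0 yellow [350 213   8  10  22] [352.68181818 217.5       ] [0.51552795 0.02171233 0.09060145]
side0 yellow [358 212  14  12  32] [365.21875 217.46875] [0.4880126  0.01895256 0.09012687]
ring ell ((360.4129943847656, 217.5509033203125), (10.727974891662598, 19.82240867614746), 94.27023315429688) [0.49839698 0.01980417 0.09      ] bbox mid [0.49821485 0.0195899  0.09      ]
stand 1930 0.05729547668661748 ((532.5339965820312, 318.59381103515625), (86.52849578857422, 85.29810333251953), 71.09150695800781) [0.47963002 0.26620502 0.05401744] [0.58525416 0.37154173 0.0659813 ]
dowel pts 252
0.08 41 [0.5323 0.3232 0.0798]
0.09 44 [0.5326 0.3234 0.0894]
0.1 52 [0.5325 0.3236 0.1   ]
0.11 46 [0.5326 0.3232 0.1102]
0.12 33 [0.5324 0.3237 0.1182]
zmax 0.600457972971195
box ((571.3673706054688, 10.92889404296875), (180.46994018554688, 224.47421264648438), 83.10599517822266) 0.09183145724839796
```

```bash
python3 - <<'E'
from h import *
from scipy.spatial.transform import Rotation as R
q=manip.get_state()['ee_rot']; M=R.from_quat(np.r_[q[1:],q[0]]).as_matrix(); print(M.round(3))
x=M[:,0]; print('jaw ang',np.degrees(np.arctan2(x[1],x[0])))
d=load('top0');P=cloud(d);Q=P[200:260,400:480];mm=Q[...,2]>.1;D=Q[mm];D=D[D[:,2]<.4];print('dibber',np.percentile(D[:,2],[50,98]),D[D[:,2]>.12].mean(0))
E
```

```text
[[ 0.372 -0.     0.928]
 [-0.928  0.001  0.372]
 [-0.001 -1.     0.   ]]
jaw ang -68.18346869382401
dibber [0.15175146 0.15792114] [ 0.54043619 -0.26376301  0.15123585]
```

View pics/c_top0.png

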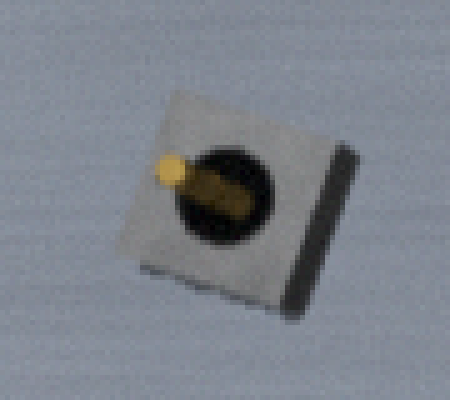

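View pics/c_side0.png

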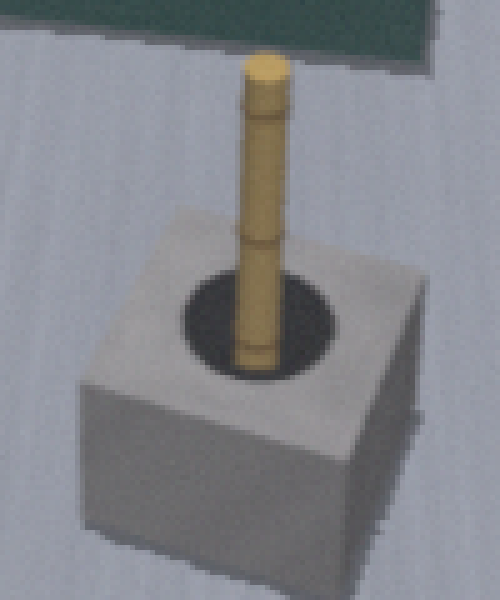

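The crops show the dowel standing upright in the bore: stand mouth at about (0.534, 0.3185, 0.060), dowel axis (0.533, 0.318), top at z≈0.158, and ring (0.4985, 0.0197, 0.090). All of these match the given sizes. I'll travel at height to a point above the dowel.

Call:
arm_command:
  commands:
    - [8.5,[1.3,3.5,0],-0.02]
    - [8.5,[1.3,3.5,0],-0.02]
    - [8.5,[1.3,3.5,0],-0.02]
    - [8.5,[1.3,3.5,0],-0.02]
    - [8.5,[1.3,3.5,0],-0.02]
    - [8.5,[1.3,3.5,0],-0.02]
    - [8.5,[1.3,3.5,0],-0.02]
    - [8.5,[1.3,3.5,0],-0.02]
    - [8.5,[1.3,3.5,0],-0.02]
    - [8.5,[1.3,3.5,0],-0.02]
    - [8.5,[1.3,3.5,0],-0.02]
    - [8.5,[1.3,3.5,0],-0.02]
  grip_force: 40

```text
clock: 1.35
position: [0.3698, -0.1123, 0.2483]
ee_rot: [0.534, -0.534, 0.464, -0.464]
contact_force: [0.8, 0.0, 0.5]
width: 0.0849
```

Call:
arm_command:
  commands:
    - [6,[1.3,3.5,0],-0.02]
    - [6,[1.3,3.5,0],-0.02]
    - [6,[1.3,3.5,0],-0.02]
    - [6,[1.3,3.5,0],-0.02]
    - [6,[1.3,3.5,0],-0.02]
    - [6,[1.3,3.5,0],-0.02]
    - [6,[1.3,3.5,0],-0.02]
    - [6,[1.3,3.5,0],-0.02]
    - [6,[1.3,3.5,0],-0.02]
    - [6,[1.3,3.5,0],-0.02]
    - [6,[1.3,3.5,0],-0.02]
    - [6,[0,0,0],0]

```text
clock: 2.55
position: [0.514, 0.2752, 0.2474]
ee_rot: [0.481, -0.48, 0.519, -0.518]
contact_force: [0.2, -1.1, 0.1]
width: 0.0603
```

Call:
arm_command:
  commands:
    - [6,[1.0,2.2,0],-0.02]
    - [6,[0.9,2.1,0],-0.02]
    - [6,[0,0,0],0]
    - [6,[0,0,0],0]

```text
clock: 2.95
position: [0.5311, 0.3133, 0.2478]
ee_rot: [-0.469, 0.47, -0.529, 0.529]
contact_force: [-0.6, -0.7, 0.5]
width: 0.0599
```

```bash
python3 - <<'E'
from h import *
print(manip.get_state()['position'])
d=grab('wrist','w1')
for z in (.158,.1,.06): 
    X=np.array([.533,.318,z]); p=d['intrinsics']@(d['R']@X+d['t']); print(z,p[:2]/p[2])
hsv=cv2.cvtColor(d['pixels'],cv2.COLOR_RGB2HSV); m=cv2.inRange(hsv,(15,90,60),(35,255,255)); 
k,l,s,c=cv2.connectedComponentsWithStats(m)
for i in range(1,k):
    if s[i,4]>60: print(s[i],c[i])
E
```

```text
[0.53112422 0.31333595 0.24779734]
0.158 [314.12807475 203.34108013]
0.1 [315.45472499 182.9550471 ]
0.06 [316.10571776 172.95153613]
[589 160  45  42 427] [610.97189696 180.04683841]
[306 163  17  50 672] [314.5297619  189.00446429]
[184 285  18  16 188] [192.21276596 293.28723404]
```

View pics/w1.png

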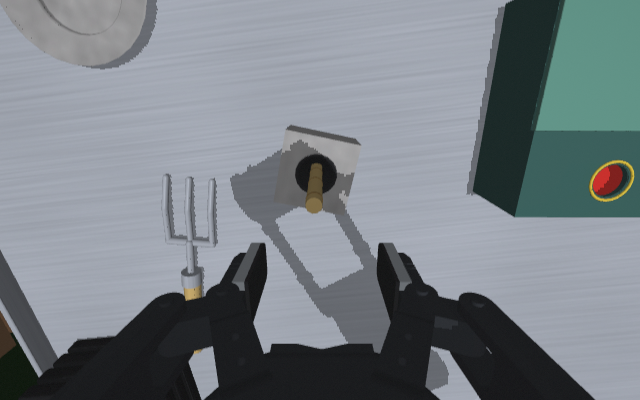

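The wrist view shows the dowel's top at (314,204), within a pixel or two of the predicted (314,203), and its mouth at (316,173). The measurement is confirmed. Descending now.

Call:
arm_command:
  commands:
    - [5,[0.2,0.5,-1.0],0]
    - [5,[0,0,-2],0]
    - [5,[0,0,-2],0]
    - [5,[0,0,-2],0]
    - [5,[0,0,-2],0]
    - [5,[0,0,-1.5],0]
    - [5,[0,0,-1.5],0]
    - [5,[0,0,-0.8],0]
    - [5,[0,0,0],0]
    - [5,[0,0,0],0]

```text
clock: 4.0
position: [0.5339, 0.319, 0.1206]
ee_rot: [-0.469, 0.469, -0.529, 0.529]
contact_force: [0.2, -0.6, 0.6]
width: 0.0498
```

Call:
arm_command:
  commands:
    - [3,[-0.1,-0.1,-0.4],0]
    - [2,[0,0,0],0]
    - [1,[0,0,0],0]
    - [0.5,[0,0,0],0]
    - [0.5,[0,0,0],0]
    - [0.5,[0,0,0],0]
    - [0.5,[0,0,0],0]
    - [0.5,[0,0,0],0]
  grip_force: 50

```text
clock: 4.8
position: [0.5329, 0.3182, 0.1167]
ee_rot: [-0.47, 0.469, -0.529, 0.529]
contact_force: [0.7, -0.1, 3.4]
width: 0.0128
```

```bash
python3 - <<'E'
from h import *
s=manip.get_state();print(s['position'],s['width'],s['contact_force'],s['moment'])
d=grab('side','s2');grab('wrist','w2')
cv2.imwrite('pics/s2c.png',cv2.resize(d['pixels'][180:390,260:430,::-1],None,fx=2.8,fy=2.8))
E
```

```text
[0.53290951 0.31823401 0.11666694] 0.012795591506790887 [ 0.71719152 -0.06007867  3.36175359] [-0.08493721  0.05067104  0.03324505]
```

View pics/s2c.png

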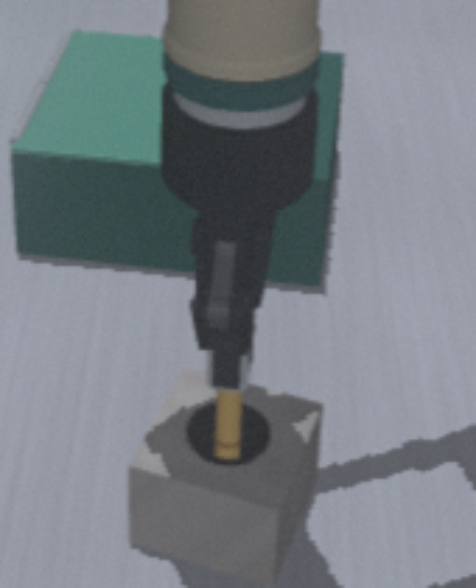

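The dowel is gripped (12.8 mm width reading) and still upright in the bore. The dowel's end is about 109 mm below the TCP. Lifting, then on to the box.

Call:
arm_command:
  commands:
    - [0.5,[0,0,1],0]
    - [0.5,[0,0,1.5],0]
    - [0.5,[0,0,2],0]
    - [0.5,[0,0,2],0]
    - [0.5,[0,0,2],0]
    - [0.5,[0,0,2],0]
    - [0.5,[0,0,2],0]
    - [0.5,[0,0,1.5],0]
    - [0.5,[-0.2,-1.5,0],0]
    - [0.5,[-0.3,-2.5,0],0]
    - [0.5,[-0.3,-2.5,0],0]
    - [0.5,[-0.3,-2.5,0],0]

```text
clock: 6.1
position: [0.5205, 0.2261, 0.2552]
ee_rot: [0.468, -0.47, 0.529, -0.529]
contact_force: [-0.6, 0.1, -0.8]
width: 0.0125
```

Call:
arm_command:
  commands:
    - [0.5,[-0.3,-2.5,0],0]
    - [0.5,[-0.3,-2.5,0],0]
    - [0.5,[-0.3,-2.5,0],0]
    - [0.5,[-0.3,-2.5,0],0]
    - [0.5,[-0.3,-2.5,0],0]
    - [0.5,[-0.3,-2.5,0],0]
    - [0.5,[-0.3,-2.5,0],0]
    - [0.5,[-0.2,-2,0],0]
    - [0.5,[-0.1,-1,0],0]
    - [0.5,[0,0,0],0]
    - [0.5,[0,0,0],0]

```text
clock: 7.2
position: [0.4973, 0.0234, 0.256]
ee_rot: [0.469, -0.469, 0.529, -0.529]
contact_force: [-0.2, 0.3, -0.1]
width: 0.0132
```

```bash
python3 - <<'E'
from h import *
s=manip.get_state();print(s['position'],s['width'],s['contact_force'])
d=grab('side','s3');e=grab('wrist','w3')
cv2.imwrite('pics/s3c.png',cv2.resize(d['pixels'][100:290,250:450,::-1],None,fx=3,fy=3))
E
```

```text
[0.49733173 0.02340261 0.25600024] 0.013205616082829958 [-0.2196455   0.27909133 -0.05713683]
```

View pics/s3c.png

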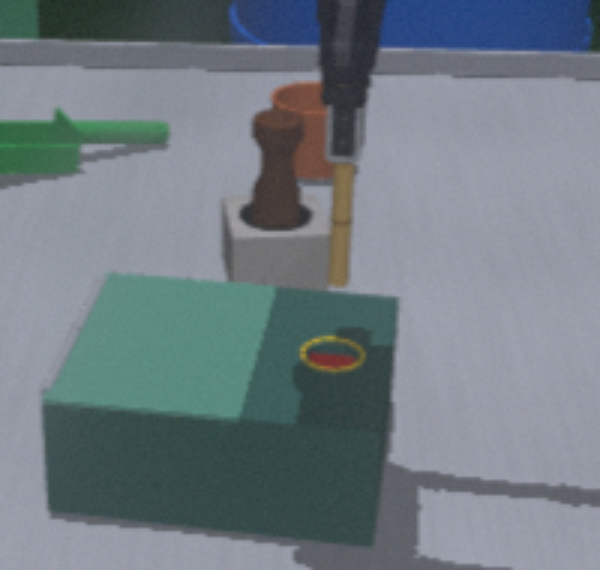

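View pics/w3.png

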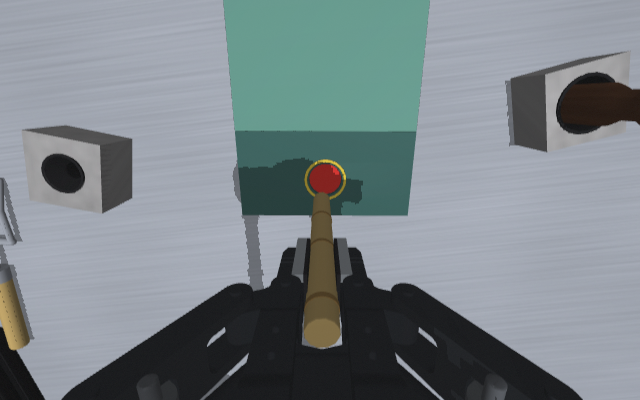

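The wrist view shows the dowel end at about (321,194) just short of the ring at (325,180). The side view shows the dowel hanging nearly upright, with a slight lean. I'll measure the tip from both views.

```bash
python3 - <<'E'
from h import *
L=[]
for n,roi in(('s3',(140,205,350,375)),('w3',(180,350,300,345))):
    d=load(n); hsv=cv2.cvtColor(d['pixels'],cv2.COLOR_RGB2HSV)
    m=cv2.inRange(hsv,(10,90,50),(28,255,255)); z=np.zeros_like(m); z[roi[0]:roi[1],roi[2]:roi[3]]=1; m=m*z
    for r in range(roi[0],roi[1],4 if n=='s3' else 12):
        x=np.nonzero(m[r])[0]
        if len(x): print(n,r,x.min(),x.max(),x.mean())
    ys,xs=np.nonzero(m); print('rows',ys.min(),ys.max())
    def pr(X): p=d['intrinsics']@(d['R']@np.array(X)+d['t']); return (p[:2]/p[2]).round(1)
    print('pred axis top/low/bottom',pr([.4973,.0234,.297]),pr([.4973,.0234,.222]),pr([.4973,.0234,.2]),pr([.4973,.0234,.147]),'hole',pr([.4985,.0197,.09]))
d=load('w3')
x0,y0=270,150
cv2.imwrite('pics/w3c.png',cv2.resize(d['pixels'][150:260,270:380,::-1],None,fx=5,fy=5,interpolation=cv2.INTER_NEAREST))
E
```

```text
s3 148 350 350 350.0
s3 156 361 366 363.5
s3 160 362 366 364.0
s3 164 362 366 364.0
s3 168 362 365 363.5
s3 172 361 365 363.0
s3 176 361 365 363.0
s3 180 361 365 363.0
s3 184 361 365 363.0
s3 188 361 364 362.5
s3 192 360 364 362.0
rows 148 194
pred axis top/low/bottom [366.2 121.7] [364.2 159.2] [363.6 169.6] [362.3 193.8] hole [360.4 217.5]
w3 180 305 344 318.3333333333333
w3 192 309 340 322.625
w3 204 313 329 321.0
w3 216 312 330 321.0
w3 228 312 331 321.5
w3 240 311 332 321.5
w3 252 310 333 321.5
w3 264 309 334 321.5
w3 276 309 334 321.5
w3 288 308 335 321.5
w3 300 306 337 321.5
w3 312 304 339 321.5
w3 324 304 339 321.5
w3 336 305 338 321.5
rows 180 346
pred axis top/low/bottom [320.1 330.4] [320.7 237. ] [320.8 222.4] [321.  197.2] hole [324.5 178. ]
```

View pics/w3c.png

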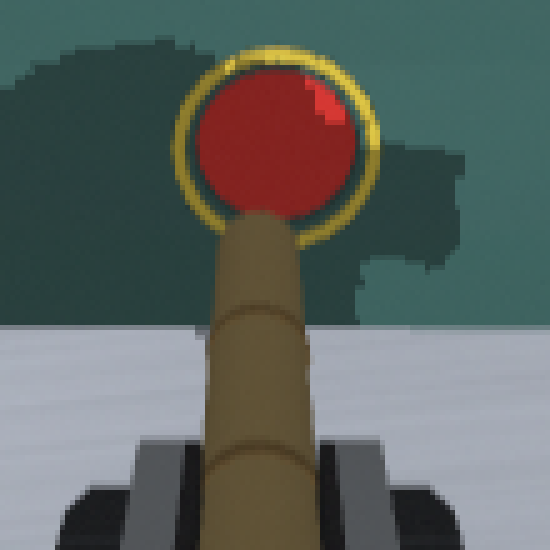

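The dowel hangs vertical, with its tip within about 1 mm of prediction. I'll centre it, then descend to just above the pad.

Call:
arm_command:
  commands:
    - [0.5,[0.1,-0.4,0],0]
    - [0.5,[0,0,-1],0]
    - [0.5,[0,0,-1.5],0]
    - [0.5,[0,0,-1.5],0]
    - [0.5,[0,0,-1],0]
    - [0.5,[0,0,-0.5],0]
    - [0.5,[0,0,0],0]
    - [0.5,[0,0,0],0]
  grip_force: 80

```text
clock: 8.1
position: [0.4991, 0.0192, 0.2016]
ee_rot: [-0.47, 0.469, -0.529, 0.529]
contact_force: [0.6, 0.7, 0.0]
width: 0.0121
```

Bottom end at about z=0.093 now. Continuing slowly: the pad should be met near TCP 0.181.

Call:
arm_command:
  commands:
    - [0.5,[-0.1,0,-0.5],0]
    - [0.5,[0,0,-0.5],0]
    - [0.5,[0,0,-0.5],0]
    - [0.5,[0,0,-0.5],0]
    - [0.5,[0,0,-0.4],0]
    - [0.5,[0,0,-0.4],0]
    - [0.5,[0,0,-0.3],0]
    - [0.5,[0,0,0],0]

```text
clock: 8.9
position: [0.4944, 0.0197, 0.1702]
ee_rot: [0.468, -0.471, 0.531, -0.527]
contact_force: [-6.5, 1.6, 8.8]
width: 0.012
```

The force in x suggests contact. Looking before moving on.

```bash
python3 - <<'E'
from h import *
d=grab('side','s4');e=grab('wrist','w4')
s=manip.get_state();print(s['position'],s['width'],s['contact_force'],s['moment'])
cv2.imwrite('pics/s4c.png',cv2.resize(d['pixels'][100:290,250:450,::-1],None,fx=3,fy=3))
E
```

```text
[0.49452    0.01972573 0.17036997] 0.011969191863450869 [-6.74211192  1.50883367  8.68816797] [ 0.22690519  1.49039827 -0.02042842]
```

View pics/s4c.png

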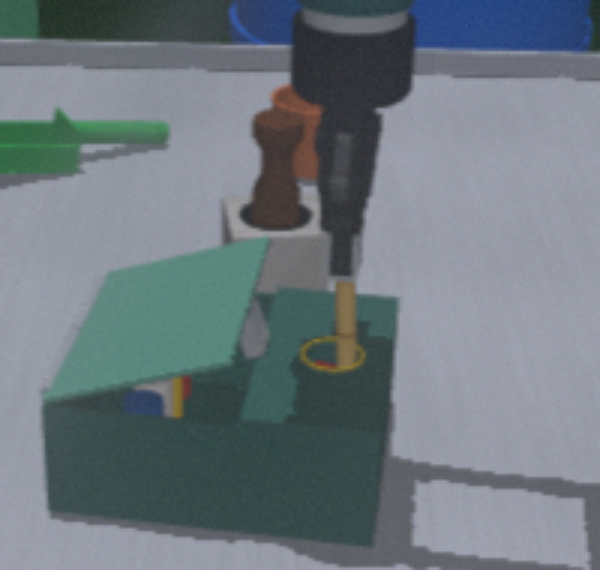

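View pics/w4.png

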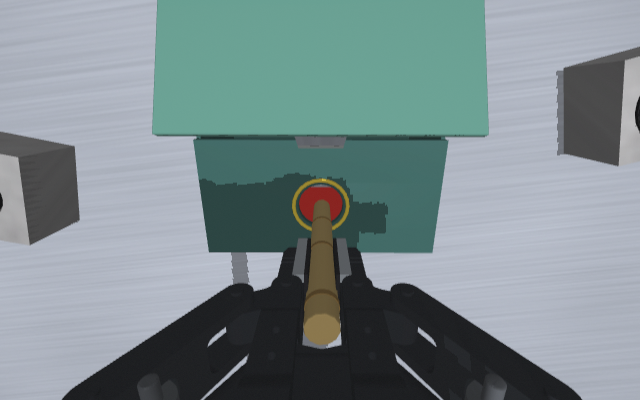

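The lid is free and rising. The side view shows its front edge lifted near (265,240) in the crop, and the dowel is in the hole with only a mild push on its end. Withdrawing straight up.

Call:
arm_command:
  commands:
    - [0.5,[0,0,0.4],0]
    - [0.5,[0,0,0.6],0]
    - [0.5,[0,0,0.8],0]
    - [0.5,[0,0,1],0]
    - [0.5,[0,0,1.5],0]
    - [0.5,[0,0,1.5],0]
    - [0.5,[0,0,1.5],0]
    - [0.5,[0,0,1.5],0]
    - [0.5,[0,0,1],0]
    - [0.5,[0,0,0],0]

```text
clock: 10.0
position: [0.4986, 0.019, 0.27]
ee_rot: [-0.47, 0.469, -0.528, 0.53]
contact_force: [-0.6, 0.0, -0.9]
width: 0.0122
```

```bash
python3 - <<'E'
from h import *
d=grab('side','s5');e=grab('wrist','w5');grab('top','t5')
s=manip.get_state();print(s['position'],s['width'],s['contact_force'],s['moment'],s['clock'])
cv2.imwrite('pics/s5c.png',cv2.resize(d['pixels'][100:290,250:450,::-1],None,fx=3,fy=3))
P=cloud(d); hsv=cv2.cvtColor(d['pixels'],cv2.COLOR_RGB2HSV)
m=cv2.inRange(hsv,(70,60,100),(95,255,255)); ys,xs=np.nonzero(m); Q=P[ys,xs];Q=Q[(Q[:,2]>.08)&(Q[:,2]<.25)&(Q[:,0]<.8)&(Q[:,0]>.4)&(abs(Q[:,1])<.2)]
c=Q.mean(0);n=np.linalg.svd(Q-c,full_matrices=False)[2][2]; print('lid angle',np.arccos(abs(n[2])),Q[:,2].max())
hs=hsv
E
```

```text
[0.49725133 0.01917323 0.26768926] 0.012392922060647361 [-0.32298292 -0.84445233 -0.39298047] [-0.00120968  0.04014672 -0.03145863] 10.15
lid angle 0.5874599672797041 0.1742737423069765
```

View pics/s5c.png

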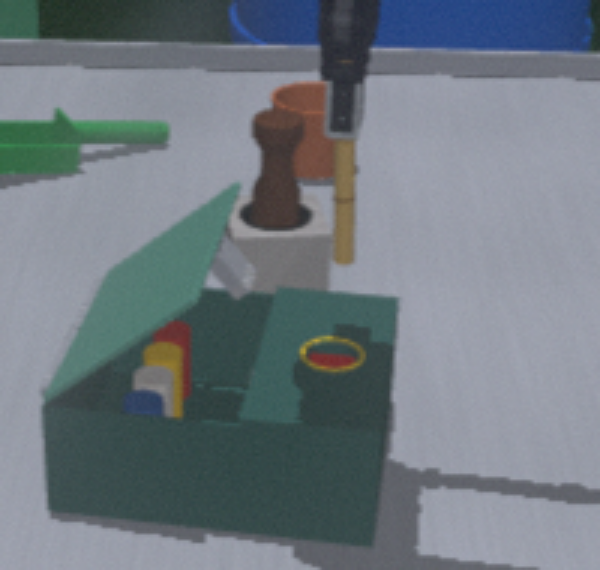

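View pics/w5.png

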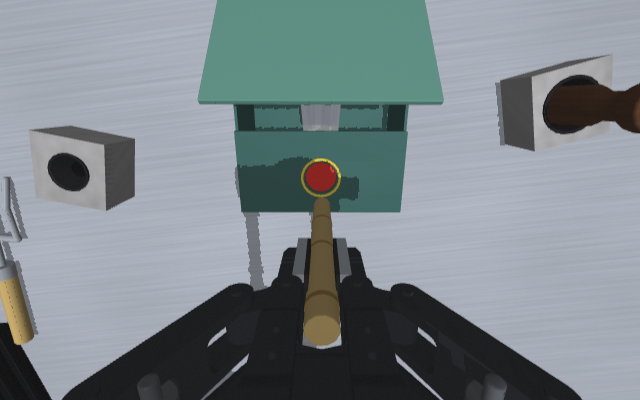

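The lid is fully open (edge z≈0.174, as predicted) and the dowel is still in the grip. Going back to the stand, which is empty at wrist (68,172).

Call:
arm_command:
  commands:
    - [0.5,[0.2,1.4,0],0]
    - [0.5,[0.3,2.5,0],0]
    - [0.5,[0.3,2.5,0],0]
    - [0.5,[0.3,2.5,0],0]
    - [0.5,[0.3,2.5,0],0]
    - [0.5,[0.3,2.5,0],0]
    - [0.5,[0.3,2.5,0],0]
    - [0.5,[0.3,2.5,0],0]
    - [0.5,[0.3,2.5,0],0]
    - [0.5,[0.3,2.5,0],0]
    - [0.5,[0.3,2.5,0],0]
    - [0.5,[0.3,2.5,0],0]

```text
clock: 11.35
position: [0.532, 0.3103, 0.2673]
ee_rot: [0.469, -0.47, 0.529, -0.528]
contact_force: [-0.5, -0.4, -0.7]
width: 0.0122
```

Call:
arm_command:
  commands:
    - [0.5,[0.1,1,-1],0]
    - [0.5,[0,0,-1.5],0]
    - [0.5,[0,0,-1],0]
    - [0.5,[0,0,-0.5],0]
    - [0.5,[0,0,0],0]
    - [0.5,[0,0,0],0]

```text
clock: 11.95
position: [0.5339, 0.3178, 0.2286]
ee_rot: [-0.469, 0.469, -0.529, 0.529]
contact_force: [-0.4, 0.1, 0.6]
width: 0.012
```

```bash
cat > tip.py <<'E'
from h import *
import sys
n=sys.argv[1]
d=grab('side','s'+n);e=grab('wrist','w'+n)
s=manip.get_state();p0=s['position'];print(p0,s['width'],s['contact_force'],s['clock'])
cv2.imwrite('pics/s%sc.png'%n,cv2.resize(d['pixels'][150:400,250:450,::-1],None,fx=2.4,fy=2.4))
cv2.imwrite('pics/w%sc.png'%n,cv2.resize(e['pixels'][130:350,220:420,::-1],None,fx=2.7,fy=2.7))
for d,cols,st in((d,(320,370),5),(e,(295,350),15)):
    hsv=cv2.cvtColor(d['pixels'],cv2.COLOR_RGB2HSV); m=cv2.inRange(hsv,(10,90,50),(28,255,255)); m[:,:cols[0]]=0;m[:,cols[1]:]=0
    k,l,ss,c=cv2.connectedComponentsWithStats(m); i=1+np.argmax(ss[1:,4]); print(ss[i])
    for r in range(ss[i,1],ss[i,1]+ss[i,3],st):
        x=np.nonzero(l[r]==i)[0]; print(r,x.min(),x.max(),x.mean())
    def pr(X): p=d['intrinsics']@(d['R']@np.array(X)+d['t']); return (p[:2]/p[2]).round(1)
    for dz in (.041,-.02,-.06,-.1087): print('pred',dz,pr([p0[0],p0[1],p0[2]+dz]))
    print('socket',pr([.5333,.3186,.06]))
E
python3 tip.py 6
```

```text
[0.53415    0.31800842 0.22912247] 0.011829323953339126 [ 0.19885269 -0.00775841  0.29843637] 12.05
[340 258   9  47 359]
258 340 348 343.625
263 341 348 344.5
268 341 348 344.5
273 341 348 344.5
278 341 348 344.5
283 341 348 344.5
288 342 348 345.0
293 341 348 344.5
298 342 348 345.0
303 342 347 344.5
pred 0.041 [344.4 215.3]
pred -0.02 [343.1 253.1]
pred -0.06 [342.3 276.1]
pred -0.1087 [341.4 302.5]
socket [340.9 333.3]
[ 304  197   36  148 3755]
197 321 323 322.0
212 314 329 321.5
227 312 331 321.5
242 311 332 321.5
257 311 332 321.5
272 309 334 321.5
287 308 335 321.5
302 305 338 321.5
317 304 338 321.0
332 304 339 321.5
pred 0.041 [318.9 330.3]
pred -0.02 [319.9 248.2]
pred -0.06 [320.2 220. ]
pred -0.1087 [320.5 197.4]
socket [320.3 179.7]
```

View pics/s6c.png

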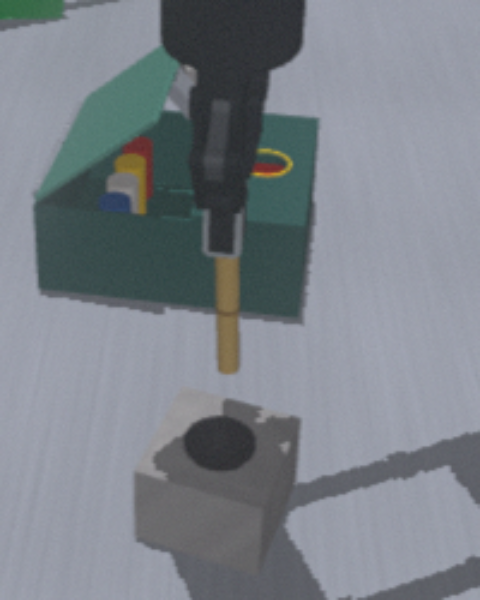

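View pics/w6c.png

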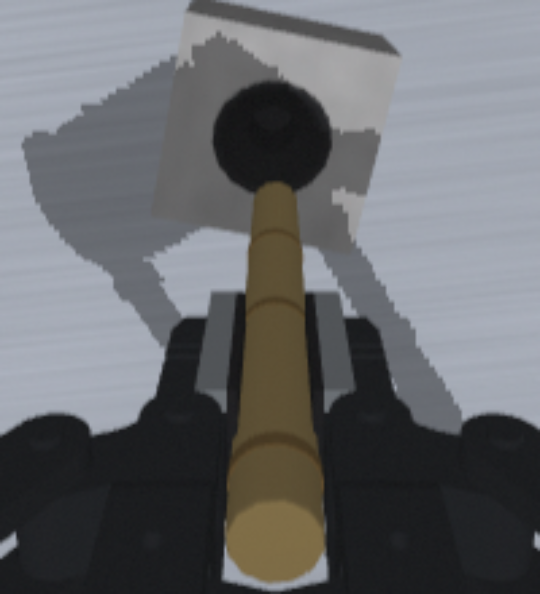

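The lid stays open. The side view shows the dowel's end about 3 px (≈4–5 mm) off towards −x, because poking tilted it about 2° in the grip. The wrist view agrees laterally. I'll shift +x by 4 mm to centre the tip and lower it into the taper.

Call:
arm_command:
  commands:
    - [0.5,[0.4,0.1,0],0]
    - [0.5,[0,0,-1],0]
    - [0.5,[0,0,-1.5],0]
    - [0.5,[0,0,-1.5],0]
    - [0.5,[0,0,-1],0]
    - [0.5,[0,0,-0.5],0]
    - [0.5,[0,0,0],0]
    - [0.5,[0,0,0],0]
  grip_force: 50

```text
clock: 12.85
position: [0.5381, 0.3193, 0.1737]
ee_rot: [-0.47, 0.469, -0.529, 0.529]
contact_force: [0.1, -0.0, -0.8]
width: 0.0118
```

```bash
python3 tip.py 7
```

```text
[0.53817456 0.31937453 0.17411267] 0.012182702465518907 [ 1.1058441   0.74673014 -0.34886324] 12.95
[337 290   8  44 320]
290 337 340 338.5
295 337 343 340.0
300 337 343 340.0
305 337 344 340.5
310 338 344 341.0
315 337 344 340.5
320 338 344 341.0
325 337 344 340.5
330 337 344 340.5
pred 0.041 [340.3 250. ]
pred -0.02 [339.2 284.9]
pred -0.06 [338.5 306.3]
pred -0.1087 [337.8 330.9]
socket [340.9 333.3]
[ 304  197   36  148 3768]
197 319 323 321.0
212 313 329 321.0
227 312 331 321.5
242 311 332 321.5
257 311 332 321.5
272 309 334 321.5
287 308 335 321.5
302 305 338 321.5
317 304 338 321.0
332 304 339 321.5
pred 0.041 [319.1 330.3]
pred -0.02 [320.1 248.3]
pred -0.06 [320.4 220.1]
pred -0.1087 [320.6 197.5]
socket [322.2 200.6]
```

View pics/s7c.png

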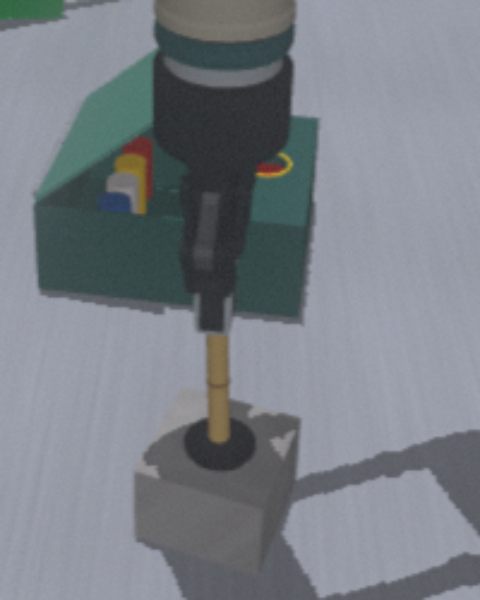

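View pics/w7c.png

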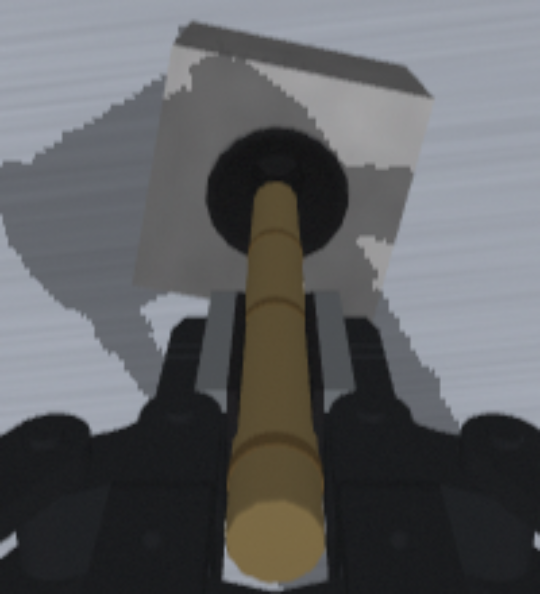

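The tip sits centred over the mouth in both views. Lowering into the bore gently.

Call:
arm_command:
  commands:
    - [0.5,[0,0,-0.7],0]
    - [0.5,[0,0,-0.7],0]
    - [0.5,[0,0,-0.6],0]
    - [0.5,[0,0,-0.6],0]
    - [0.5,[0,0,0],0]

```text
clock: 13.45
position: [0.537, 0.3188, 0.1459]
ee_rot: [0.468, -0.47, 0.529, -0.529]
contact_force: [-0.5, 0.0, 0.5]
width: 0.0123
```

Call:
arm_command:
  commands:
    - [0.5,[0,0,-0.6],0]
    - [0.5,[0,0,-0.6],0]
    - [0.5,[0,0,-0.5],0]
    - [0.5,[0,0,-0.5],0]
    - [0.5,[0,0,0],0]

```text
clock: 13.95
position: [0.5372, 0.3189, 0.1244]
ee_rot: [0.469, -0.47, 0.529, -0.529]
contact_force: [-0.2, 0.2, 0.2]
width: 0.012
```

Call:
arm_command:
  commands:
    - [0.5,[-0.1,0,-0.3],0]
    - [0.5,[-0.1,0,-0.2],0]
    - [0.5,[0,0,-0.1],0]
    - [0.5,[0,0,0],0]
    - [0.5,[0,0,0],0]
  grip_force: 20

```text
clock: 14.45
position: [0.5358, 0.3192, 0.1194]
ee_rot: [-0.469, 0.469, -0.529, 0.529]
contact_force: [0.1, 0.5, -0.4]
width: 0.0118
```

Call:
arm_command:
  commands:
    - [0.5,[0,0,-0.2],0]
    - [0.5,[0,0,-0.1],0]
    - [0.5,[0,0,0],0]
    - [1.4,[0,0,0],0]
    - [1.6,[0,0,0],0]
    - [2,[0,0,0],0]
    - [3,[0,0,0],0]
    - [4,[0,0,0],0]
    - [5,[0,0,0],0]
    - [5,[0,0,0],0]

```text
clock: 15.45
position: [0.5357, 0.3192, 0.1163]
ee_rot: [-0.469, 0.469, -0.529, 0.529]
contact_force: [0.3, -0.1, 0.0]
width: 0.0502
```

```bash
python3 tip.py 8 | head -1
```

```text
[0.53570919 0.3191511  0.11632446] 0.05003221120022134 [ 0.83646829 -0.27190258 -0.45747082] 15.55
```

View pics/s8c.png

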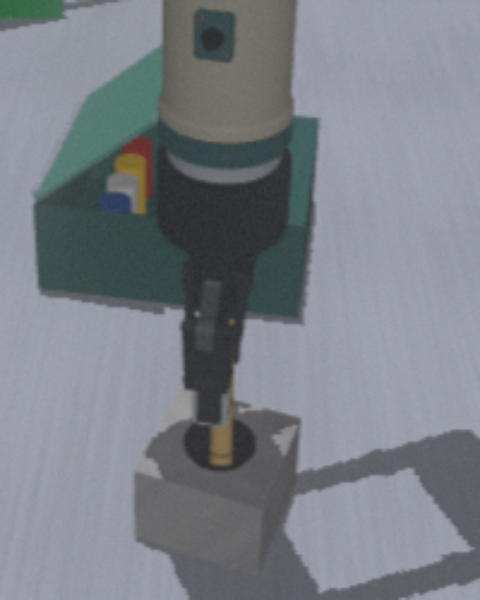

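View pics/w8c.png

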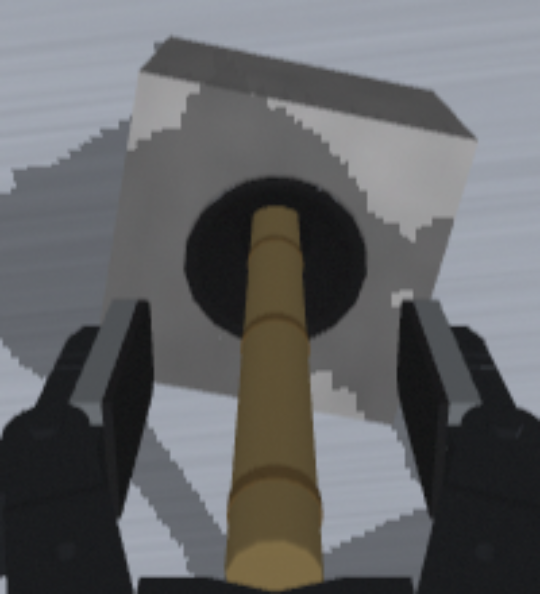

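The dowel is released and standing in the bore, leaning slightly. Raising clear to inspect it.

Call:
arm_command:
  commands:
    - [5,[0,0,1],0]
    - [5,[0,0,2],0]
    - [5,[0,0,2],0]
    - [5,[0,0,2],0]
    - [5,[0,0,3],0]
    - [5,[0,0,3],0]
    - [5,[0,0,2],0]
    - [5,[0,0,0],0]
    - [5,[0,0,0],0]

```text
clock: 16.45
position: [0.5356, 0.3191, 0.2667]
ee_rot: [-0.47, 0.469, -0.529, 0.529]
contact_force: [0.5, 0.8, -0.3]
width: 0.0499
```

```bash
cat > lean.py <<'E'
from h import *
import sys
n=sys.argv[1]
d=grab('side','s'+n); print(manip.get_state()['position'],manip.get_state()['clock'])
P=cloud(d)[250:350,320:370];Q=P[(P[...,2]>.068)&(P[...,2]<.17)&(abs(P[...,0]-.53)<.04)&(abs(P[...,1]-.318)<.04)]
for z in np.arange(.075,.165,.01):
    q=Q[abs(Q[:,2]-z)<.005]
    if len(q):print(round(z,3),len(q),q.mean(0).round(4))
A=np.polyfit(Q[:,2],Q[:,:2],1);print('slope x,y',A[0],'deg',np.degrees(np.hypot(*A[0])),Q[:,2].max())
cv2.imwrite('pics/s%sc.png'%n,cv2.resize(d['pixels'][150:400,250:450,::-1],None,fx=2.4,fy=2.4))
E
python3 lean.py 9
```

```text
[0.53512111 0.31888234 0.26555755] 16.5
0.075 43 [0.5303 0.3238 0.0751]
0.085 46 [0.531  0.3237 0.0849]
0.095 49 [0.5306 0.3236 0.095 ]
0.105 47 [0.5296 0.3241 0.1051]
0.115 46 [0.5305 0.3239 0.1152]
0.125 47 [0.5299 0.324  0.125 ]
0.135 54 [0.5303 0.3238 0.1349]
0.145 53 [0.5303 0.3241 0.1452]
0.155 78 [0.5299 0.3214 0.1557]
slope x,y [-0.0077337 -0.0186898] deg 1.158903511585327 0.15877113225761863
```

View pics/s9c.png

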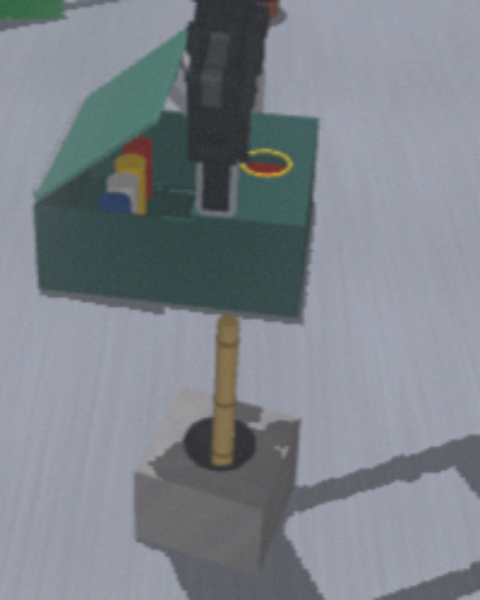

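The side view shows the dowel upright in its stand: lean about 1° or less, top at z≈0.158 as at the start. The lid is open and the gripper is well clear. Handing in.

```bash
python3 - <<'E'
from rig import manip
s=manip.get_state();print(s['clock'],s['contact_force'],s['width']);print(manip.sign_off())
E
```

```text
16.5 [ 0.11351119 -1.57939638 -0.13108187] 0.050001149527736544
the job is handed in; nothing more can be done
None
```

I took the bamboo dowel from its stand, poked it down through the ringed hole until the catch let go, and put it back in its stand. I let go, raised the gripper clear and handed in at 16.5 s.

**Last checks:**
- **Lid:** it is open in the last picture. I measured it just after the poke: its edge was at z≈0.174 m, which fits fully open. The fitted angle of 0.59 rad disagreed, reading below the full 0.7.
- **Dowel:** it stands about 1° from vertical with its top at z≈0.158 m, the same height as at the start. It rests about 2 mm off its starting spot, within the play of the bore.
- **Gripper:** it is open, about 90 mm above the dowel's top, and touching nothing.

**What went off plan:** as the catch gave way, the dowel's end was pushed sideways with about 7 N and tilted about 2° in the grip. I shifted 4 mm to make up for this before putting it back. The largest force I saw at the end of a move was about 11 N.

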